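# Stand the capped bottles in their spill trays

## Task

Put away the four capped amber bottles on this lab bench: stand each one upright inside the empty blue spill tray of its own shape and size (round in round, square in square, the smaller in the smaller tray, the larger in the larger), flat on the tray's floor. Set the bottles down rather than dropping them, knock none of them over, and leave the open beaker and the tip box where they are.

Things in the scene. Friction and masses are not known exactly. Their poses are not given: they have to be found in the camera images.
- round_small: smaller round bottle of amber glass with a black screw cap, standing upright, loose, 0.09 to 0.21 kg. Round body 42 mm in diameter, straight up to z = 58 mm, then a shoulder that narrows to the neck; the cap is a round cylinder 34 mm in diameter, from z = 68 to 92 mm (the bottle's top), and can be gripped from above. Origin: centre of the underside; z up.
- round_large: larger round bottle of amber glass with a black screw cap, standing upright, loose, 0.25 to 0.55 kg. Round body 62 mm in diameter, straight up to z = 84 mm, then a shoulder that narrows to the neck; the cap is a round cylinder 44 mm in diameter, from z = 98 to 122 mm (the bottle's top), and can be gripped from above. Origin: centre of the underside; z up.
- square_small: smaller square bottle of amber glass with a black screw cap, standing upright, loose, 0.09 to 0.21 kg. Body square in plan, 42 x 42 mm, sides along its x and y axes, straight up to z = 58 mm, then a shoulder that narrows to the neck; the cap is a round cylinder 34 mm in diameter, from z = 68 to 92 mm (the bottle's top), and can be gripped from above. Origin: centre of the underside; z up.
- square_large: larger square bottle of amber glass with a black screw cap, standing upright, loose, 0.25 to 0.55 kg. Body square in plan, 60 x 60 mm, sides along its x and y axes, straight up to z = 84 mm, then a shoulder that narrows to the neck; the cap is a round cylinder 44 mm in diameter, from z = 98 to 122 mm (the bottle's top), and can be gripped from above. Origin: centre of the underside; z up.
- tray_round_small: smaller round blue plastic spill tray, open on top, fixed to the bench, empty at the start. Outside diameter 68 mm, inside 62 mm; rim 14 mm high, floor 4 mm above the bench. Origin: centre of the underside, on the bench; z up.
- tray_round_large: larger round blue plastic spill tray, open on top, fixed to the bench, empty at the start. Outside diameter 88 mm, inside 82 mm; rim 14 mm high, floor 4 mm above the bench. Origin: centre of the underside, on the bench; z up.
- tray_square_small: smaller square blue plastic spill tray, open on top, fixed to the bench, empty at the start. Square in plan, outside 68 x 68 mm, inside 62 x 62 mm, sides along its x and y axes; rim 14 mm high, floor 4 mm above the bench. Origin: centre of the underside, on the bench; z up.
- tray_square_large: larger square blue plastic spill tray, open on top, fixed to the bench, empty at the start. Square in plan, outside 88 x 88 mm, inside 82 x 82 mm, sides along its x and y axes; rim 14 mm high, floor 4 mm above the bench. Origin: centre of the underside, on the bench; z up.
- beaker: bystander: open clear glass beaker without a cap, 68 mm in diameter, 85 mm high, loose. Origin: centre of the underside; z up.
- tip_box: bystander: low closed box for pipette tips, grey with a white lid, 114 x 80 x 54 mm (along its x, y, z), loose. Origin: centre of the underside; z up.
There are look-alikes about, which are no part of the job. What is shaped like the tray_round_small but green or white is not meant.

How it is judged:
By the outcome, as a careful person would: the job done as asked, in the order asked, and still so for the second after the job is handed in, with the robot touching nothing.
It also fails if it takes over 112 s, if anything falls off the work surface, if the arm or the gripper's body presses on something with over 40 N, if the wrist force passes 120 N, or if a joint passes its speed limit or range.

## Robot

A 6-joint arm with a two-finger parallel gripper is mounted at the origin on the work surface. World frame = base frame: x ahead of the robot, y to its left, z up, the work surface at z = 0. Lengths are in mm, angles in rad, forces in N, time in s.
With the tool pointing down it reaches from about 275 to 775 mm from the base axis. Payload 14.6 kg.
Tool frame: the origin (TCP) lies between the finger pads; the fingertips stand 19 mm ahead of it and the grasp point (between the pads) is the TCP (arm.nose_length is the distance from the TCP to the fingertips, in mm); z points along the fingers, y is the line along which they close (so a half turn about z gives the same grasp; the last joint's range is limited). The gripper opens to 85 mm and grips with 20 to 120 N. Pads are 22 mm wide; open, the fingers measure 114 mm over their backs; the gripper's body (76 mm by 85 mm) begins 54 mm behind the grasp point. The pads swing forward as they close: fully open they stand 13 mm farther back than shut.
Start: joints at [-1.414, 0.263, -0.048, 1.259, 0, 1.415], TCP at [161.049, -499.691, 250.278] pointing down, gripper open.
Joint ranges: [-2.65, 2.65], [-0.89, 1.7], [-1.18, 1.37], [-2.13, 2.11], [-1.35, 1.29], [-3.14, 3.14]. Speed limits (rad/s): [1.89, 1.89, 2.57, 2.79, 3.14, 3.14].

## Interface

Orientations are given as [roll, pitch, yaw] about the fixed x, y, z axes, in that order (R = Rz(yaw) Ry(pitch) Rx(roll)).
In Python, from bench import arm, optics, outline_of gives the robot as it stands.
- The arm moves only by the tool carry_out, never from a script. Its argument "targets" is a list of rows, each a list of 7 numbers: the closure, from -1 (fully open) to 1 (shut), then the shift along the tool's x, y, z in units of 20 cm (1.0 is 20 cm), then the turn, a rotation vector about the tool's x, y, z in units of pi/4 rad (1.0 is pi/4 rad). A call has 1 to 12 rows; each row is the pose to reach, as a shift and turn from the pose commanded when the call began, along the tool's axes at that moment; what a row does not reach only later rows make up. A row lasts 1/10 s, in which the tool goes at most 50 mm and 8.59 degrees, less where a joint would pass 70% of its speed; a pose out of reach is approached as far as the arm can. A call with a number of a shift or a turn outside -1 to 1 is refused whole. A call with a gripper value outside its range is refused whole. The fingers move at their own pace and stop on an object; "grip_force" is the grip in N (left out, the last holds). Time passes only in rows, so rows that repeat a pose let the fingers close. It gives the time, the measured TCP pose, the force, the opening and the grip force at its end, in the units of the state.
- arm.sense(): the state, without advancing time (a new reading comes with each control period).
- optics.snapshot(name): name is "scene" or "top" or "wrist"; returns a dict with "img" (384x512x3 uint8, blue, green, red), "intrinsics" (3x3 intrinsics, pixels), "distortion" ([k1, k2, p1, p2, k3] as OpenCV has them; the pictures are not rectified), "camera_from_world" (4x4, takes a point from world to camera coordinates). Camera axes: x right, y up, looking along -z (the intrinsics and any distortion apply to the point x, -y, -z); pixel columns grow to the right and rows downward; lengths in mm; the calibration is good to about 2 mm. A picture is of the moment at which its call begins. There is no depth.
- arm.sign_off(): hands the job in; it is judged then, once.
Trained networks look in the newest picture that a camera, given by its name, has taken for a name from the list of things; names that differ only in an ending like _2 or _b are one class to them, and where a whole thing is asked for, a point or a joint stands for the part that bears it (a point fixed in the world has none). Each returns a list of dicts, best first, with "confidence" (0 to 1); they miss things now and then, are a little off and sometimes report something else, mostly with a low value. They report only what shows in the picture. A call takes as long as a camera call. They do not tell look-alikes from the thing itself.
- outline_of(thing, camera): "pixels" (384x512 bool, what is visible of it) and "point" ([column, row] in pixels, amid what is visible of it).
The state is a dict: "clock": time; "joint_positions": joint angles; "qvel": joint speeds; "joint_efforts": joint torques, N m; "ee_pos": TCP position; "eef_rot": TCP orientation; "contact_force": force on the tool from outside, world axes, zero at the start; "moment": the same for the moment, N m; "gripper_width": finger opening in mm; "grip_force": force on a finger pad.
Only numpy, scipy, OpenCV 4.12 (cv2) and the standard library are available. Lean on these libraries where they do the work, as an engineer would, in place of code of your own. Each camera call takes 0.05 s, during which the arm holds its last target. There are 200 camera calls.

## Working session

There is one attempt and no reset: what is moved stays moved. The work goes in short steps, Python scripts to look and compute and a tool call to move; the robot and the scene stay as the last step left them, time stands still between calls to the robot, and variables do not carry over. Pictures are saved under pics/ and viewed, at most 14 in all, crops included, and the job is handed in when it is done.

Besides the shell and the picture viewer there is one more tool, called by a JSON object that holds its "op" and its "data". carry_out: Moves the arm, as the interface text tells. Its arguments: {"type":"object","properties":{"targets":{"type":"array"},"grip_force":{"type":"number"}},"required":["targets"]}

```bash
mkdir -p pics; ls; python3 - <<'E'
from bench import arm, optics, outline_of
import cv2
for n in ("top","scene"):
    s=optics.snapshot(n); cv2.imwrite(f"pics/{n}0.png",s["img"]); print(n,s["intrinsics"],s["distortion"],s["camera_from_world"])
print(arm.sense())
E
```

```text
pics
top [[402.64588169   0.         251.64162211]
 [  0.         402.64588169 193.14523254]
 [  0.           0.           1.        ]] [-0.06781163  0.          0.          0.          0.        ] [[-2.46396290e-03 -9.99718040e-01  2.36171536e-02 -5.54448117e+00]
 [ 9.97859026e-01 -9.14497722e-04  6.53951690e-02 -6.04787033e+02]
 [-6.53551323e-02  2.37277211e-02  9.97579923e-01 -1.04535949e+03]
 [ 0.00000000e+00  0.00000000e+00  0.00000000e+00  1.00000000e+00]]
scene [[459.58414813   0.         248.66285095]
 [  0.         459.58414813 194.30045579]
 [  0.           0.           1.        ]] [-0.0783727  0.         0.         0.         0.       ] [[ 3.38279411e-01  9.41017320e-01 -7.31052828e-03 -2.00139890e+02]
 [-5.80400516e-01  2.14746320e-01  7.85505734e-01  2.97244342e+02]
 [ 7.40744410e-01 -2.61477383e-01  6.18811197e-01 -1.65127237e+03]
 [ 0.00000000e+00  0.00000000e+00  0.00000000e+00  1.00000000e+00]]
{'clock': 0.1, 'joint_positions': array([-1.41430240e+00,  2.63484200e-01, -4.88851158e-02,  1.25940745e+00,
       -1.73694060e-06,  1.41550284e+00]), 'qvel': array([-0.00086397, -0.00128685,  0.00239949, -0.00022549,  0.00120309,
        0.00013257]), 'joint_efforts': array([ 3.78279743e-03, -6.38575673e+01,  3.85063791e+01,  9.96162387e-03,
       -1.91767617e-04, -8.19672351e-06]), 'ee_pos': array([ 161.00955862, -499.45127513,  249.86418368]), 'eef_rot': array([-3.14062374e+00, -1.49928948e-04,  3.11787348e-01]), 'contact_force': array([-0.38021613, -0.39826013,  0.41682913]), 'moment': array([ 0.04058327,  0.01680122, -0.07079081]), 'grip_force': 0.0, 'gripper_width': 85.58743697343122}
```

View pics/top0.png

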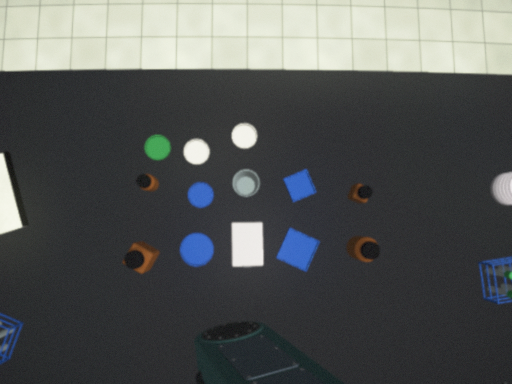

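View pics/scene0.png

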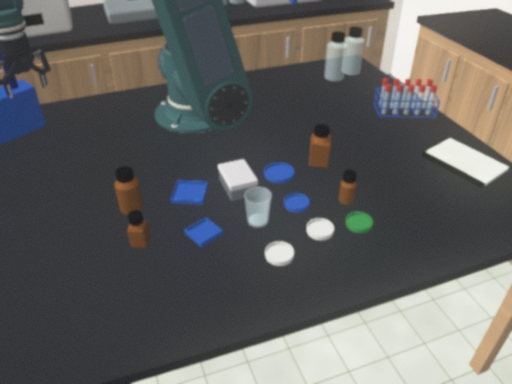

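The top view shows these items:
- **Blue trays:** round at (201,195) small and (197,249) large, square at (300,185) small and (298,249) large.
- **Look-alikes:** green (157,147) and white (196,151), (244,136).
- **Bottles:** (147,183), (140,258), (360,192) and (367,250).

Next I'll fit the models to the network outlines in both views.

```bash
cat > h.py <<'E'
from bench import arm, optics, outline_of
import cv2, numpy as np
from scipy.optimize import minimize
from scipy.spatial.transform import Rotation as R
def project(s,P):
    T=s["camera_from_world"]; c=P@T[:3,:3].T+T[:3,3]; c=c*[1,-1,-1]
    return cv2.projectPoints(c,np.zeros(3),np.zeros(3),s["intrinsics"],np.array(s["distortion"]))[0][:,0]
def ring(shape,w,z):
    if shape=="square": q=np.array([[1,1],[-1,1],[-1,-1],[1,-1]])*w/2
    else:
        a=np.linspace(0,2*np.pi,24,endpoint=False); q=np.c_[np.cos(a),np.sin(a)]*w/2
    return np.c_[q,np.full(len(q),z)]
def parts(name):
    small="small" in name; sh="square" if "square" in name else "round"
    if name=="beaker": return [np.r_[ring("round",68,0),ring("round",68,85)]]
    if name=="tip_box":
        q=ring("square",2,0)*[57,40,1]; return [np.r_[q,q+[0,0,54]]]
    if "tray" in name:
        w=68 if small else 88; return [np.r_[ring(sh,w,0),ring(sh,w,14)]]
    w,zb,c,z1,z2=(42,58,34,68,92) if small else ((60 if sh=="square" else 62),84,44,98,122)
    return [np.r_[ring(sh,w,0),ring(sh,w,zb)],np.r_[ring(sh,w,zb),ring("round",c,z1)],np.r_[ring("round",c,z1),ring("round",c,z2)]]
def render(s,name,p,k=4):
    m=np.zeros((384*k,512*k),np.uint8)
    for q in parts(name):
        q=q@R.from_euler("z",p[2]).as_matrix().T+[p[0],p[1],p[3] if len(p)>3 else 0]
        u=project(s,q); h=cv2.convexHull(((u+.5)*k*16).astype(np.int32)); cv2.fillConvexPoly(m,h,255,shift=4)
    return cv2.resize(m,(512,384),interpolation=cv2.INTER_AREA)/255.
def ground(s,uv,z):
    f=lambda x: project(s,np.array([[x[0],x[1],z]]))[0]-uv
    from scipy.optimize import fsolve
    return fsolve(f,[500.,0.])
def fit(name,snaps,masks,p0,yaws):
    best=None
    for y in yaws:
        f=lambda p: sum(1-(np.minimum(r,m).sum()/np.maximum(r,m).sum()) for r,m in ((render(s,name,p),m) for s,m in zip(snaps,masks)))
        o=minimize(f,[*p0,y],method="Nelder-Mead",options=dict(initial_simplex=[[*p0,y],[p0[0]+15,p0[1],y],[p0[0],p0[1]+15,y],[*p0,y+.3]],xatol=.1,fatol=1e-4,maxiter=120))
        if best is None or o.fun<best.fun: best=o
    return best
E
cat > a.py <<'E'
from h import *
names=[f"{p}{a}_{b}" for p in("","tray_") for a in("round","square") for b in("small","large")]+["beaker","tip_box"]
S={c:optics.snapshot(c) for c in("top","scene")}
vis={c:S[c]["img"].copy() for c in S}
for n in names:
    D={c:outline_of(n,c) for c in S}
    use=[]
    for c in S:
        print(n,c,[(np.round(d["point"]).tolist(),round(d["confidence"],2),int(d["pixels"].sum())) for d in D[c][:4]])
        def blue(d):
            b=S[c]["img"][d["pixels"]].mean(0); return b[0]>1.5*b[1]
        g=[d for d in D[c] if "tray" not in n or blue(d)]
        if g: use.append((c,g[0]))
    z=50 if "tray" not in n else 7
    p0=ground(S[use[0][0]],np.array(use[0][1]["point"],float),z)
    yaws=[0] if "round" in n or n=="beaker" else [0,.4,.8,1.2]
    for sub in (use,use[:1],use[1:]):
        if not sub: continue
        o=fit(n,[S[c] for c,_ in sub],[d["pixels"].astype(float) for _,d in sub],p0,yaws)
        print("   ",[c for c,_ in sub],np.round(o.x,2),round(o.fun,3))
        if sub is use:
            for c in S:
                cs,_=cv2.findContours((render(S[c],n,o.x)>.5).astype(np.uint8),0,2)
                cv2.drawContours(vis[c],cs,-1,(0,255,255),1)
cv2.imwrite("pics/fit.png",np.vstack([cv2.resize(vis["top"][110:290,110:410],(800,480))]))
cv2.imwrite("pics/fit_s.png",cv2.resize(vis["scene"][120:280,100:390],(800,441)))
E
python3 a.py
```

```text
round_small top [([150.0, 183.0], 0.69, 287)]
round_small scene [([348.0, 188.0], 0.75, 508), ([298.0, 200.0], 0.57, 383)]
    ['top', 'scene'] [ 6.3320e+02  2.6654e+02 -1.1000e-01] 0.2
    ['top'] [6.3209e+02 2.6467e+02 1.5000e-01] 0.103
    ['scene'] [ 6.3615e+02  2.6493e+02 -9.0000e-02] 0.059
round_large top [([365.0, 248.0], 0.87, 679)]
round_large scene [([125.0, 190.0], 0.66, 1022)]
    ['top', 'scene'] [ 4.6128e+02 -2.9062e+02  1.1000e-01] 0.126
    ['top'] [ 4.6097e+02 -2.9126e+02  1.5000e-01] 0.048
    ['scene'] [ 464.2  -290.36    0.  ] 0.065
square_small top [([358.0, 193.0], 0.88, 333), ([195.0, 248.0], 0.55, 857)]
square_small scene [([137.0, 228.0], 0.68, 695)]
    ['top', 'scene'] [ 604.31 -288.58    1.28] 0.289
    ['top'] [ 603.01 -288.      1.37] 0.187
    ['scene'] [ 608.76 -288.75    1.3 ] 0.076
square_large top [([143.0, 257.0], 0.98, 758)]
square_large scene [([321.0, 146.0], 0.8, 793)]
    ['top', 'scene'] [443.02 277.82  -0.51] 0.205
    ['top'] [442.52 276.31   0.99] 0.105
    ['scene'] [443.43 278.17  -0.52] 0.094
tray_round_small top [([245.0, 136.0], 0.91,
[... 862 characters left out ...]
0.0, 193.0], 0.92, 719)]
    ['top', 'scene'] [ 4.5914e+02 -1.2791e+02 -4.4000e-01] 0.17
    ['top'] [ 457.35 -127.47    1.14] 0.065
    ['scene'] [ 462.52 -129.2     1.18] 0.086
beaker top [([243.0, 185.0], 0.6, 551)]
beaker scene [([236.0, 179.0], 0.26, 1087)]
    ['top', 'scene'] [6.2661e+02 9.5800e+00 2.2000e-01] 1.11
    ['top'] [6.2699e+02 9.9600e+00 1.9000e-01] 0.118
    ['scene'] [497.03  -3.76   1.68] 0.248
tip_box top [([245.0, 244.0], 0.62, 1360), ([199.0, 249.0], 0.55, 849)]
tip_box scene [([238.0, 178.0], 0.67, 1036)]
    ['top', 'scene'] [ 4.7324e+02  8.0100e+00 -2.0000e-02] 0.282
    ['top'] [473.07   8.1   -0.  ] 0.067
    ['scene'] [ 4.7403e+02  6.4800e+00 -6.0000e-02] 0.205
```

View pics/fit.png

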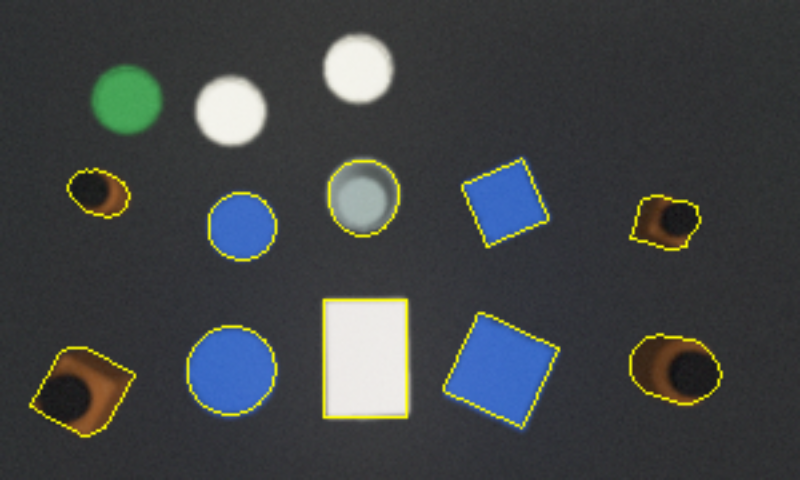

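```bash
cat > b.py <<'E'
from h import *
# colour refinement of trays (soft blue mask) and bottle bodies (amber), each camera alone and both
S={c:optics.snapshot(c) for c in("top","scene")}
P={"tray_round_small":(602,130,0),"tray_round_large":(460,140,0),"tray_square_small":(626,-134,.4),"tray_square_large":(459,-128,-.44)}
B={"round_small":(633,266,0),"round_large":(461,-290,0),"square_small":(604,-288,-.27),"square_large":(443,278,-.51)}
vis={c:S[c]["img"].copy() for c in S}
def cmask(c,n,p):
    i=S[c]["img"].astype(float)
    v=(i[...,0]-i[...,2]) if "tray" in n else (i[...,2]-i[...,0])
    near=cv2.dilate((render(S[c],n,p)>.1).astype(np.uint8),np.ones((9,9)))>0
    hi=np.percentile(v[near],80); return np.clip(v/hi,0,1)*near
def body(n):
    return parts(n) if "tray" in n else parts(n)[:2]
for n,p in {**P,**B}.items():
    M={c:cmask(c,n,p) for c in S}
    sq="square" in n
    def f(x,cs,):
        e=0
        for c in cs:
            r=render(S[c],n,x); m=M[c]
            if "tray" not in n:   # ignore cap pixels
                k=cap(c,n,x); r=r*(1-k); 
            e+=np.abs(r-m).sum()/m.sum()
        return e
    def cap(c,n,x):
        global parts; a=parts; import h
        h.parts=lambda q: a(q)[2:]; k=render(S[c],n,x); h.parts=a; return k
    for cs in (("top","scene"),("top",),("scene",)):
        best=min((minimize(f,[*p[:2],p[2]+d],args=(cs,),method="Nelder-Mead",options=dict(initial_simplex=[[*p[:2],p[2]+d],[p[0]+8,p[1],p[2]+d],[p[0],p[1]+8,p[2]+d],[*p[:2],p[2]+d+.2]],xatol=.1,fatol=1e-4)) for d in ([-.15,.15] if sq else [0])),key=lambda o:o.fun)
        x=best.x.copy(); x[2]=(x[2]+np.pi/4)%(np.pi/2)-np.pi/4 if sq else 0
        print(n,cs,np.round(x,2),round(best.fun,3))
        if len(cs)==2:
            for c in S:
                q,_=cv2.findContours((render(S[c],n,x)>.5).astype(np.uint8),0,2); cv2.drawContours(vis[c],q,-1,(0,255,255),1)
cv2.imwrite("pics/fit2.png",np.vstack([cv2.resize(vis["top"][120:280,110:410],(560,299)),cv2.resize(vis["scene"][120:280,100:390],(560,299))]))
E
python3 b.py
```

```text
tray_round_small ('top', 'scene') [603.4 130.7   0. ] 0.341
tray_round_small ('top',) [602.5  130.77   0.  ] 0.109
tray_round_small ('scene',) [604.27 130.48   0.  ] 0.219
tray_round_large ('top', 'scene') [457.84 139.59   0.  ] 0.323
tray_round_large ('top',) [457.5  140.12   0.  ] 0.1
tray_round_large ('scene',) [461.02 140.28   0.  ] 0.208
tray_square_small ('top', 'scene') [ 6.2810e+02 -1.3538e+02  3.9000e-01] 0.362
tray_square_small ('top',) [ 6.2742e+02 -1.3538e+02  4.0000e-01] 0.128
tray_square_small ('scene',) [ 6.2957e+02 -1.3491e+02  4.0000e-01] 0.226
tray_square_large ('top', 'scene') [ 4.5747e+02 -1.2848e+02 -4.4000e-01] 0.327
tray_square_large ('top',) [ 4.5639e+02 -1.2843e+02 -4.3000e-01] 0.106
tray_square_large ('scene',) [ 4.5929e+02 -1.2815e+02 -4.2000e-01] 0.204
round_small ('top', 'scene') [632.73 265.27   0.  ] 0.455
round_small ('top',) [632.6  264.92   0.  ] 0.309
round_small ('scene',) [632.15 266.01   0.  ] 0.14
round_large ('top', 'scene') [ 459.44 -292.85    0.  ] 0.38
round_large ('top',) [ 459.49 -294.37    0.  ] 0.167
round_large ('scene',) [ 458.93 -291.87    0.  ] 0.18
square_small ('top', 'scene') [ 6.0476e+02 -2.9219e+02 -3.1000e-01] 0.635
square_small ('top',) [ 6.0479e+02 -2.9299e+02 -3.5000e-01] 0.194
square_small ('scene',) [ 6.0208e+02 -2.9035e+02 -1.8000e-01] 0.371
square_large ('top', 'scene') [439.71 280.08  -0.53] 0.348
square_large ('top',) [439.99 279.27  -0.53] 0.238
square_large ('scene',) [438.73 279.87  -0.5 ] 0.106
```

The overlay shows the yellow outlines hugging all items. The candidates for tray_round_small are blue (201,195), green (157,147), white (196,151) and white (244,136). Only (201,195) is blue, and the enlarged crop confirms this, so that's the one meant. First move: halfway to the large round bottle.

{"op": "carry_out", "data": {"targets": [[-1,0.2,-0.06,0.03,0,0,-0.16],[-1,0.4,-0.12,0.06,0,0,-0.34],[-1,0.6,-0.19,0.09,0,0,-0.52],[-1,0.75,-0.23,0.11,0,0,-0.7],[-1,0.87,-0.26,0.12,0,0,-0.8],[-1,0.87,-0.26,0.12,0,0,-0.8]]}}

```text
clock: 1.9
ee_pos: [312.5, -395.2, 226.1]
eef_rot: [-3.141, -0.001, 0.946]
contact_force: [-1.1, -0.7, 0.8]
gripper_width: 85.5
grip_force: 0.0
```

```bash
cat > go.py <<'E'
import sys
from h import *
s=arm.sense(); A=R.from_euler("xyz",s["eef_rot"])
x,y,z,w=map(float,sys.argv[1:5]); B=R.from_euler("xyz",[np.pi,0,w])
print("t %.2f"%s["clock"],"pos",np.round(s["ee_pos"],1),"rot",np.round(s["eef_rot"],3),"F",np.round(s["contact_force"],1),"w %.1f g %.1f"%(s["gripper_width"],s["grip_force"]),"j",np.round(s["joint_positions"],2))
print("units",np.round(A.inv().apply(np.array([x,y,z])-s["ee_pos"])/200,3),np.round((A.inv()*B).as_rotvec()/(np.pi/4),3))
E
python3 go.py 459.5 -293 200 1.5708
```

```text
t 1.90 pos [ 312.5 -395.2  226.1] rot [-3.141e+00 -1.000e-03  9.460e-01] F [-1.1 -0.7  0.8] w 85.5 g 0.0 j [-1.06  0.24 -0.15  1.18  0.    1.13]
units [0.844 0.297 0.131] [ 0.    -0.001 -0.796]
```

{"op": "carry_out", "data": {"targets": [[-1,0.2,0.07,0.03,0,0,-0.16],[-1,0.4,0.14,0.06,0,0,-0.34],[-1,0.6,0.21,0.09,0,0,-0.52],[-1,0.75,0.26,0.12,0,0,-0.7],[-1,0.844,0.297,0.131,0,0,-0.796],[-1,0.844,0.297,0.131,0,0,-0.796],[-1,0.844,0.297,0.131,0,0,-0.796]]}}

```text
clock: 2.6
ee_pos: [458.0, -295.8, 200.0]
eef_rot: [-3.141, 0.0, 1.564]
contact_force: [-0.4, -0.3, 0.1]
gripper_width: 85.0
grip_force: 0.0
```

```bash
python3 go.py 459.5 -293 112 1.5708; python3 -c "
from h import *
s=optics.snapshot('wrist'); cv2.imwrite('pics/w1.png',s['img'])
print([(d['point'],d['confidence']) for d in outline_of('round_large','wrist')]); print([project(s,np.array([[x,y,122.]])) for x,y in ((459.5,-293),(481.5,-293),(459.5,-271))])"
```

```text
t 2.60 pos [ 458.  -295.8  200. ] rot [-3.141  0.     1.564] F [-0.4 -0.3  0.1] w 85.0 g 0.0 j [-0.72  0.32 -0.11  1.15 -0.    0.86]
units [0.014 0.008 0.44 ] [-0.     0.    -0.009]
[([264.1, 181.8], 0.66)]
[array([[260.29579752, 206.4387048 ]]), array([[293.57966649, 206.20588569]]), array([[260.07783834, 174.48026902]])]
```

View pics/w1.png

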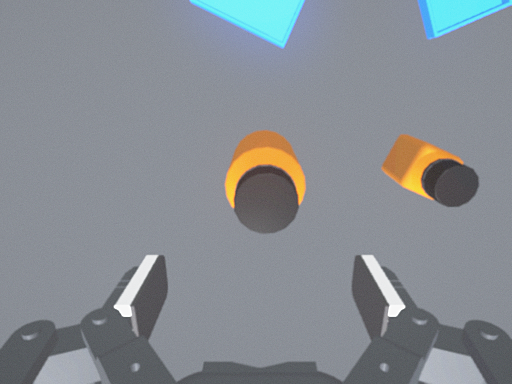

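The wrist view shows the large round bottle's cap centred at about (267,199), a few mm off the fit. I'll use (462,-290).

{"op": "carry_out", "data": {"targets": [[-1,0.03,0.02,0.1,0,0,0],[-1,0.03,0.02,0.2,0,0,0],[-1,0.03,0.02,0.3,0,0,0],[-1,0.03,0.02,0.38,0,0,0],[-1,0.03,0.02,0.44,0,0,0],[-1,0.03,0.02,0.44,0,0,0],[1,0.03,0.02,0.44,0,0,0],[1,0.03,0.02,0.44,0,0,0],[1,0.03,0.02,0.44,0,0,0],[1,0.03,0.02,0.44,0,0,0],[1,0.03,0.02,0.44,0,0,0],[1,0.03,0.02,0.44,0,0,0]], "grip_force": 50}}

```text
clock: 3.9
ee_pos: [462.4, -289.9, 113.0]
eef_rot: [3.141, 0.001, 1.565]
contact_force: [-2.5, 0.6, 7.4]
gripper_width: 42.7
grip_force: 50.4
```

```bash
python3 go.py 459 140 215 1.5708; python3 -c "
from h import *
s=optics.snapshot('wrist'); cv2.imwrite('pics/w2.png',s['img'])"
```

```text
t 3.90 pos [ 462.4 -289.9  113. ] rot [3.141e+00 1.000e-03 1.565e+00] F [-2.5  0.6  7.4] w 42.7 g 50.4 j [-0.71  0.38 -0.27  0.92 -0.    0.87]
units [ 2.149 -0.029 -0.513] [ 0.001  0.002 -0.007]
```

View pics/w2.png

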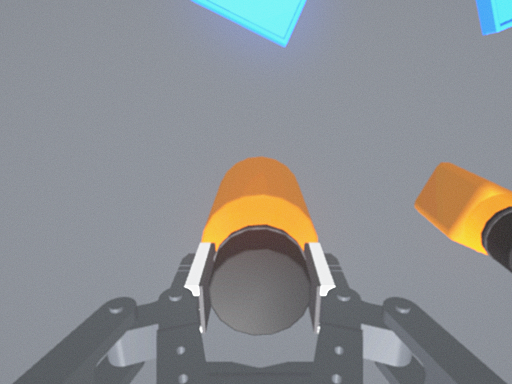

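The wrist view shows the cap held centrally between the pads at (260,280). Lift and carry.

{"op": "carry_out", "data": {"targets": [[1,0,0,-0.05,0,0,0],[1,0,0,-0.15,0,0,0],[1,0,0,-0.27,0,0,0],[1,0,0,-0.4,0,0,0],[1,0.05,0,-0.5,0,0,0],[1,0.15,0,-0.52,0,0,0],[1,0.28,0,-0.52,0,0,0],[1,0.42,0,-0.52,0,0,0],[1,0.56,0,-0.52,0,0,0],[1,0.7,0,-0.52,0,0,0],[1,0.85,0,-0.52,0,0,0],[1,1,0,-0.52,0,0,0]]}}

```text
clock: 5.15
ee_pos: [462.4, -87.3, 215.5]
eef_rot: [-3.141, -0.001, 1.566]
contact_force: [1.0, -0.3, -3.8]
gripper_width: 42.4
grip_force: 52.0
```

{"op": "carry_out", "data": {"targets": [[1,0.15,0,0,0,0,0],[1,0.3,0,0,0,0,0],[1,0.45,-0.01,0,0,0,0],[1,0.6,-0.01,0,0,0,0],[1,0.75,-0.02,0,0,0,0],[1,0.87,-0.02,0,0,0,0],[1,0.95,-0.02,0,0,0,0],[1,1,-0.02,0,0,0,0]]}}

```text
clock: 5.95
ee_pos: [459.2, 112.2, 215.6]
eef_rot: [-3.14, -0.0, 1.567]
contact_force: [-0.3, -0.2, -4.2]
gripper_width: 42.1
grip_force: 51.9
```

```bash
python3 go.py 459 140 117 1.5708
```

```text
t 5.95 pos [459.2 112.2 215.6] rot [-3.14  -0.     1.567] F [-0.3 -0.2 -4.2] w 42.1 g 51.9 j [ 0.07  0.19 -0.24  1.14  0.    1.64]
units [ 0.139 -0.001  0.493] [-0.001 -0.    -0.005]
```

{"op": "carry_out", "data": {"targets": [[1,0.1,0,0.02,0,0,0],[1,0.14,0.005,0.1,0,0,0],[1,0.14,0.005,0.2,0,0,0],[1,0.14,0.005,0.3,0,0,0],[1,0.14,0.005,0.38,0,0,0],[1,0.14,0.005,0.43,0,0,0],[1,0.14,0.005,0.46,0,0,0],[1,0.14,0.005,0.475,0,0,0],[1,0.14,0.005,0.485,0,0,0],[1,0.14,0.005,0.49,0,0,0],[1,0.14,0.005,0.49,0,0,0]]}}

```text
clock: 7.05
ee_pos: [461.8, 138.5, 118.3]
eef_rot: [3.141, -0.0, 1.565]
contact_force: [-0.2, -0.2, -3.6]
gripper_width: 42.5
grip_force: 51.7
```

```bash
python3 go.py 459 140 117 1.5708; python3 -c "
from h import *
s=optics.snapshot('wrist'); cv2.imwrite('pics/w3.png',s['img'])"
```

```text
t 7.05 pos [461.8 138.5 118.3] rot [ 3.141 -0.     1.565] F [-0.2 -0.2 -3.6] w 42.5 g 51.7 j [ 0.12  0.27 -0.41  0.88 -0.    1.7 ]
units [ 0.008 -0.014  0.007] [ 0.001 -0.    -0.007]
```

View pics/w3.png

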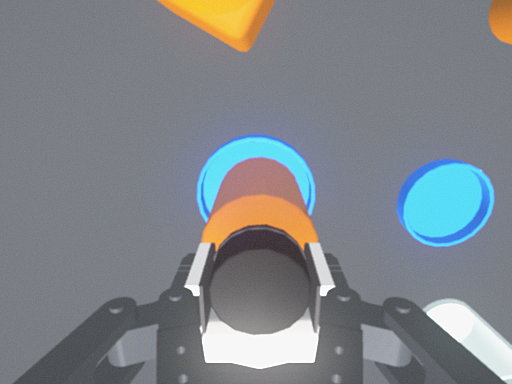

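The wrist view shows the bottle inside the tray ring (rim top at (257,137), bottle edge at (258,158)), centred laterally. Lower to contact and release.

{"op": "carry_out", "data": {"targets": [[1,0,0,0.004,0,0,0],[1,0,0,0.008,0,0,0],[1,0,0,0.01,0,0,0],[1,0,0,0.01,0,0,0]]}}

```text
clock: 7.5
ee_pos: [461.8, 138.6, 117.0]
eef_rot: [3.14, -0.0, 1.565]
contact_force: [-4.7, 0.2, 13.8]
gripper_width: 42.8
grip_force: 53.6
```

{"op": "carry_out", "data": {"targets": [[0.3,0,0,0,0,0,0],[-1,0,0,0,0,0,0],[-1,0,0,0,0,0,0],[-1,0,0,0,0,0,0],[-1,0,0,0,0,0,0],[-1,0,0,-0.12,0,0,0],[-1,0,0,-0.3,0,0,0],[-1,0,0,-0.42,0,0,0],[-1,0.15,0.2,-0.42,0,0,0],[-1,0.3,0.42,-0.42,0,0,0],[-1,0.45,0.6,-0.38,0,0,0],[-1,0.52,0.7,-0.35,0,0,0]]}}

```text
clock: 8.7
ee_pos: [604.4, 243.8, 185.0]
eef_rot: [3.141, -0.0, 1.566]
contact_force: [-0.9, -1.1, -1.2]
gripper_width: 85.6
grip_force: 0.0
```

{"op": "carry_out", "data": {"targets": [[-1,0.06,0.1,0.04,0,0,0],[-1,0.1,0.15,0.08,0,0,0],[-1,0.1,0.15,0.08,0,0,0]]}}

```text
clock: 9.0
ee_pos: [632.4, 262.0, 168.2]
eef_rot: [-3.139, 0.001, 1.566]
contact_force: [-0.3, -0.1, -0.5]
gripper_width: 85.7
grip_force: 0.0
```

```bash
cat > w.py <<'E'
import sys
from h import *
n,x,y,z=sys.argv[1],*map(float,sys.argv[2:5])
s=optics.snapshot('wrist'); cv2.imwrite(f'pics/{sys.argv[5]}.png',s['img'])
d=outline_of(n,'wrist'); print([(np.round(q['point']),round(q['confidence'],2)) for q in d[:3]])
print("model top centre, +10x, +10y px:",[np.round(project(s,np.array([[a,b,z]]))[0],1).tolist() for a,b in((x,y),(x+10,y),(x,y+10))])
E
python3 w.py round_small 632.5 265 92 w4; python3 go.py 632.5 265 83 1.5708
```

```text
[(array([263., 190.]), 0.56)]
model top centre, +10x, +10y px: [[258.3, 207.2], [273.6, 207.1], [258.2, 192.8]]
t 9.10 pos [631.7 261.2 170. ] rot [-3.141  0.     1.565] F [-0.   1.  -0.2] w 85.4 g 0.0 j [ 0.27  0.57  0.23  1.24 -0.    1.85]
units [0.019 0.004 0.435] [-0.001  0.    -0.007]
```

View pics/w4.png

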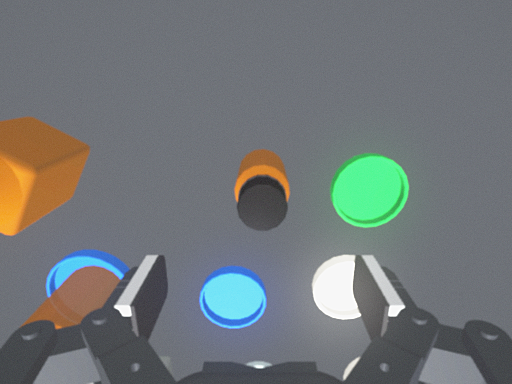

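The wrist view shows the small round cap at (262,204), about 2 mm from the model. The placed large round bottle still stands in its tray at lower left.

{"op": "carry_out", "data": {"targets": [[-1,0.03,0.015,0.1,0,0,0],[-1,0.03,0.015,0.2,0,0,0],[-1,0.03,0.015,0.3,0,0,0],[-1,0.03,0.015,0.38,0,0,0],[-1,0.03,0.015,0.435,0,0,0],[-1,0.03,0.015,0.435,0,0,0],[1,0.03,0.015,0.435,0,0,0],[1,0.03,0.015,0.435,0,0,0],[1,0.03,0.015,0.435,0,0,0],[1,0.03,0.015,0.435,0,0,0],[1,0.03,0.015,0.435,0,0,0],[1,0.03,0.015,0.435,0,0,0]], "grip_force": 40}}

```text
clock: 10.3
ee_pos: [635.4, 267.7, 83.8]
eef_rot: [3.141, -0.0, 1.565]
contact_force: [-1.7, 0.2, 5.3]
gripper_width: 32.9
grip_force: 39.2
```

```bash
python3 go.py 604.5 130.5 130 1.5708
```

```text
t 10.30 pos [635.4 267.7  83.8] rot [ 3.141 -0.     1.565] F [-1.7  0.2  5.3] w 32.9 g 39.2 j [0.28 0.62 0.1  1.04 0.   1.86]
units [-0.687 -0.151 -0.231] [ 0.001 -0.    -0.007]
```

{"op": "carry_out", "data": {"targets": [[1,0,0,-0.08,0,0,0],[1,0,0,-0.2,0,0,0],[1,-0.05,-0.01,-0.25,0,0,0],[1,-0.18,-0.04,-0.25,0,0,0],[1,-0.33,-0.07,-0.25,0,0,0],[1,-0.48,-0.1,-0.25,0,0,0],[1,-0.6,-0.13,-0.25,0,0,0],[1,-0.68,-0.146,-0.23,0,0,0],[1,-0.68,-0.146,-0.16,0,0,0],[1,-0.68,-0.146,-0.08,0,0,0],[1,-0.68,-0.146,-0.035,0,0,0],[1,-0.68,-0.146,-0.03,0,0,0]]}}

```text
clock: 11.5
ee_pos: [605.0, 131.6, 88.1]
eef_rot: [-3.14, 0.0, 1.565]
contact_force: [-0.1, -0.6, -0.3]
gripper_width: 33.0
grip_force: 40.2
```

```bash
python3 go.py 605 131 87.8 1.5708;  python3 w.py tray_round_small 605 131 14 w5
```

```text
t 11.50 pos [605.  131.6  88.1] rot [-3.14   0.     1.565] F [-0.1 -0.6 -0.3] w 33.0 g 40.2 j [ 0.08  0.51 -0.11  0.95 -0.    1.66]
units [-0.003  0.     0.002] [-0.001  0.    -0.007]
[(array([436., 193.]), 0.8), (array([471., 332.]), 0.79), (array([261., 183.]), 0.59)]
model top centre, +10x, +10y px: [[258.1, 213.5], [273.4, 213.5], [258.0, 199.2]]
```

View pics/w5.png

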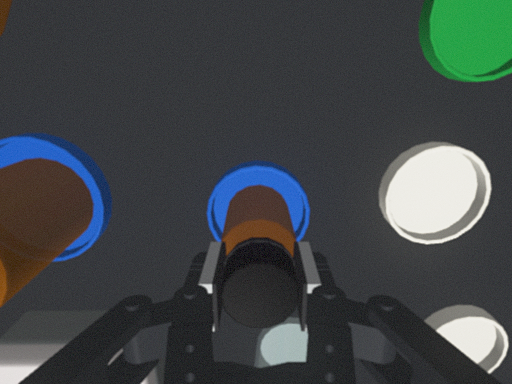

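The wrist view shows the small round bottle inside the blue round tray, tray centre at about (258,210). Lower, release, and move to the large square bottle.

{"op": "carry_out", "data": {"targets": [[1,0,0,0.004,0,0,0],[1,0,0,0.008,0,0,0],[1,0,0,0.008,0,0,0]]}}

```text
clock: 11.9
ee_pos: [605.6, 131.8, 87.9]
eef_rot: [3.141, -0.0, 1.565]
contact_force: [0.1, 0.5, 2.2]
gripper_width: 33.0
grip_force: 40.5
```

{"op": "carry_out", "data": {"targets": [[1,0,0,0.004,0,0,0],[1,0,0,0.004,0,0,0]]}}

```text
clock: 12.1
ee_pos: [605.6, 131.8, 87.7]
eef_rot: [3.14, -0.0, 1.565]
contact_force: [-4.5, 0.4, 13.5]
gripper_width: 33.0
grip_force: 41.6
```

{"op": "carry_out", "data": {"targets": [[0.3,0,0,0,0,0,0],[-1,0,0,0,0,0,0],[-1,0,0,0,0,0,0],[-1,0,0,0,0,0,0],[-1,0,0,0,0,0,0],[-1,0,0,-0.12,0,0,0],[-1,0,0,-0.3,0,0,0],[-1,0,0,-0.5,0,0,0],[-1,0.15,-0.16,-0.56,0,0,0],[-1,0.32,-0.34,-0.56,0,0,0],[-1,0.48,-0.52,-0.56,0,0,0],[-1,0.62,-0.68,-0.56,0,0,0]]}}

```text
clock: 13.3
ee_pos: [468.3, 257.5, 198.8]
eef_rot: [3.141, -0.0, 1.565]
contact_force: [0.3, 0.0, 0.2]
gripper_width: 85.2
grip_force: 0.0
```

{"op": "carry_out", "data": {"targets": [[-1,0.1,-0.12,0,0,0,0],[-1,0.12,-0.14,0,0,0,0],[-1,0.12,-0.14,0,0,0,0],[-1,0.12,-0.14,0,0,0,0]]}}

```text
clock: 13.7
ee_pos: [442.9, 280.2, 198.7]
eef_rot: [3.141, 0.0, 1.565]
contact_force: [-0.5, 0.5, 0.3]
gripper_width: 85.2
grip_force: 0.0
```

```bash
python3 w.py square_large 442 281 122 w6; python3 go.py 442 281 112 1.5708
```

```text
[(array([258., 186.]), 0.78)]
model top centre, +10x, +10y px: [[256.6, 210.1], [271.7, 210.0], [256.4, 195.9]]
t 13.80 pos [443.1 279.9 198.5] rot [-3.142  0.     1.564] F [-0.7  0.6  0.5] w 85.7 g 0.0 j [ 0.41  0.28 -0.16  1.13 -0.    1.99]
units [ 0.005 -0.005  0.433] [-0.     0.    -0.009]
```

View pics/w6.png

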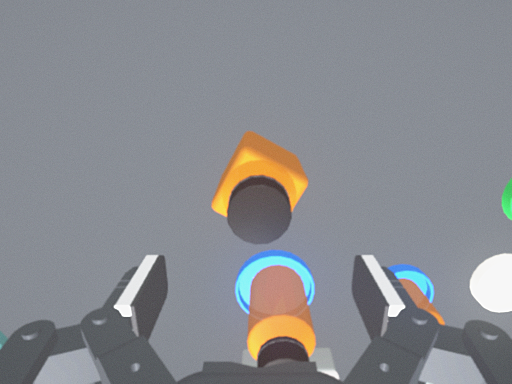

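The wrist view shows the large square cap at (259,209), matching the model. Both placed bottles stand in their trays, at (275,300) and (415,300).

{"op": "carry_out", "data": {"targets": [[-1,0.007,0,0.1,0,0,0],[-1,0.007,0,0.2,0,0,0],[-1,0.007,0,0.3,0,0,0],[-1,0.007,0,0.38,0,0,0],[-1,0.007,0,0.43,0,0,0],[-1,0.007,0,0.43,0,0,0],[1,0.007,0,0.43,0,0,0],[1,0.007,0,0.43,0,0,0],[1,0.007,0,0.43,0,0,0],[1,0.007,0,0.43,0,0,0],[1,0.007,0,0.43,0,0,0],[1,0.007,0,0.43,0,0,0]], "grip_force": 50}}

```text
clock: 15.0
ee_pos: [442.6, 282.1, 113.6]
eef_rot: [3.14, -0.0, 1.565]
contact_force: [-1.5, -0.6, 7.7]
gripper_width: 42.7
grip_force: 50.3
```

```bash
python3 go.py 459 -127.5 265 1.665
```

```text
t 15.00 pos [442.6 282.1 113.6] rot [ 3.14  -0.     1.565] F [-1.5 -0.6  7.7] w 42.7 g 50.3 j [ 0.41  0.34 -0.32  0.91 -0.    1.99]
units [-2.047  0.094 -0.758] [ 0.002 -0.001 -0.127]
```

Lift 160 mm, so the bottle's bottom clears the standing large round bottle, then cross.

{"op": "carry_out", "data": {"targets": [[1,0,0,-0.05,0,0,0],[1,0,0,-0.16,0,0,0],[1,0,0,-0.3,0,0,0],[1,0,0,-0.45,0,0,0],[1,0,0,-0.6,0,0,0],[1,0,0,-0.73,0,0,0],[1,0,0,-0.8,0,0,0],[1,-0.05,0,-0.8,0,0,0],[1,-0.18,0,-0.8,0,0,0],[1,-0.33,0,-0.8,0,0,0],[1,-0.48,0,-0.8,0,0,0],[1,-0.63,0,-0.8,0,0,0]]}}

```text
clock: 16.2
ee_pos: [440.6, 154.3, 271.9]
eef_rot: [-3.14, 0.0, 1.565]
contact_force: [1.0, -0.3, -3.2]
gripper_width: 42.6
grip_force: 51.9
```

{"op": "carry_out", "data": {"targets": [[1,-0.15,0.01,0,0,0,-0.02],[1,-0.3,0.02,0,0,0,-0.04],[1,-0.45,0.03,0,0,0,-0.06],[1,-0.6,0.04,0,0,0,-0.09],[1,-0.75,0.06,0,0,0,-0.12],[1,-0.88,0.08,0,0,0,-0.127],[1,-0.96,0.09,0,0,0,-0.127],[1,-1,0.09,0,0,0,-0.127]]}}

```text
clock: 17.0
ee_pos: [457.7, -45.6, 271.9]
eef_rot: [-3.14, -0.0, 1.663]
contact_force: [0.2, 0.8, -3.7]
gripper_width: 42.7
grip_force: 51.9
```

```bash
python3 go.py 459 -127.5 118 1.665
```

```text
t 17.00 pos [457.7 -45.6 271.9] rot [-3.14  -0.     1.663] F [ 0.2  0.8 -3.7] w 42.7 g 51.9 j [-0.28  0.15 -0.14  1.28 -0.    1.2 ]
units [-0.409 -0.031  0.77 ] [-0.002 -0.    -0.002]
```

{"op": "carry_out", "data": {"targets": [[1,-0.14,-0.01,0.03,0,0,0],[1,-0.28,-0.02,0.08,0,0,0],[1,-0.38,-0.03,0.17,0,0,0],[1,-0.41,-0.03,0.28,0,0,0],[1,-0.41,-0.03,0.4,0,0,0],[1,-0.41,-0.03,0.52,0,0,0],[1,-0.41,-0.03,0.62,0,0,0],[1,-0.41,-0.03,0.69,0,0,0],[1,-0.41,-0.03,0.72,0,0,0],[1,-0.41,-0.03,0.735,0,0,0],[1,-0.41,-0.03,0.75,0,0,0],[1,-0.41,-0.03,0.755,0,0,0]]}}

```text
clock: 18.2
ee_pos: [460.3, -126.3, 121.9]
eef_rot: [3.141, 0.0, 1.665]
contact_force: [0.2, 0.1, -3.2]
gripper_width: 42.5
grip_force: 51.8
```

```bash
python3 go.py 459 -127.5 117.6 1.665;  python3 w.py tray_square_large 459 -127.5 14 w7
```

```text
t 18.20 pos [ 460.3 -126.3  121.9] rot [3.141 0.    1.665] F [ 0.2  0.1 -3.2] w 42.5 g 51.8 j [-0.44  0.26 -0.42  0.89  0.    1.04]
units [-0.005 -0.007  0.022] [0.001 0.    0.   ]
[(array([234., 160.]), 0.76)]
model top centre, +10x, +10y px: [[256.2, 196.2], [269.5, 197.3], [257.5, 183.6]]
```

View pics/w7.png

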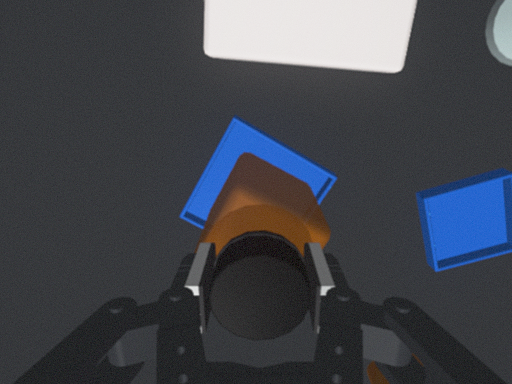

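```bash
python3 - <<'E'
from h import *
s=optics.snapshot("wrist"); Z=lambda a:R.from_euler("z",a).as_matrix().T
t=project(s,ring("square",88,14)@Z(-.43)+[459,-127.5,0]); print("tray",np.round(t).tolist())
b=project(s,ring("square",60,8.5)@Z(-.43)+[460.3,-126.3,0]); print("bottle",np.round(b).tolist())
b=project(s,ring("round",44,122+8.5)+[460.3,-126.3,0]); print("cap",b.min(0),b.max(0))
E
```

```text
tray [[338.0, 176.0], [233.0, 115.0], [178.0, 216.0], [276.0, 266.0]]
bottle [[312.0, 179.0], [243.0, 139.0], [205.0, 206.0], [272.0, 240.0]]
cap [204.39150167 243.74766717] [310.215737   332.92797519]
```

The wrist view shows the square bottle aligned in the tray. The tray corners at (235,119) and (335,180) match the model within about 3 px. I'll nudge +2 mm in y and lower.

{"op": "carry_out", "data": {"targets": [[1,0.01,0,0.005,0,0,0],[1,0.01,0,0.012,0,0,0],[1,0.01,0,0.017,0,0,0],[1,0.01,0,0.021,0,0,0],[1,0.01,0,0.024,0,0,0],[1,0.01,0,0.024,0,0,0]]}}

```text
clock: 18.95
ee_pos: [460.0, -124.4, 117.6]
eef_rot: [3.141, 0.001, 1.665]
contact_force: [-5.2, 1.8, 12.1]
gripper_width: 43.0
grip_force: 53.5
```

{"op": "carry_out", "data": {"targets": [[0.3,0,0,0,0,0,0],[-1,0,0,0,0,0,0],[-1,0,0,0,0,0,0],[-1,0,0,0,0,0,0],[-1,0,0,0,0,0,0],[-1,0,0,-0.12,0,0,0],[-1,0,0,-0.3,0,0,0],[-1,0,0,-0.42,0,0,0],[-1,-0.15,0.11,-0.42,0,0,0.1],[-1,-0.32,0.23,-0.42,0,0,0.22],[-1,-0.48,0.35,-0.4,0,0,0.35],[-1,-0.63,0.46,-0.38,0,0,0.48]]}}

```text
clock: 20.15
ee_pos: [564.5, -242.6, 192.7]
eef_rot: [3.141, 0.0, 1.284]
contact_force: [0.4, -0.2, 0.1]
gripper_width: 85.4
grip_force: 0.0
```

```bash
python3 go.py 606 -290 170 1.2
```

```text
t 20.15 pos [ 564.5 -242.6  192.7] rot [3.141 0.    1.284] F [ 0.4 -0.2  0.1] w 85.4 g 0.0 j [-0.54  0.44  0.06  1.2  -0.    1.32]
units [-0.169  0.266  0.114] [0.001 0.    0.107]
```

{"op": "carry_out", "data": {"targets": [[-1,-0.1,0.15,0.06,0,0,0.07],[-1,-0.169,0.266,0.114,0,0,0.107],[-1,-0.169,0.266,0.114,0,0,0.107],[-1,-0.169,0.266,0.114,0,0,0.107]]}}

```text
clock: 20.55
ee_pos: [604.9, -288.4, 169.4]
eef_rot: [-3.14, -0.0, 1.204]
contact_force: [-0.1, 0.5, 0.2]
gripper_width: 85.4
grip_force: 0.0
```

```bash
python3 w.py square_small 606 -290 92 w8; python3 go.py 606 -290 83 1.2
```

```text
[(array([261., 190.]), 0.93)]
model top centre, +10x, +10y px: [[260.5, 212.8], [274.7, 207.8], [255.0, 199.6]]
t 20.65 pos [ 604.7 -287.8  170.6] rot [3.141 0.    1.205] F [-0.5 -0.6  0.4] w 85.4 g 0.0 j [-0.57  0.54  0.19  1.22  0.    1.37]
units [-0.008  0.01   0.438] [0.    0.    0.006]
```

View pics/w8.png

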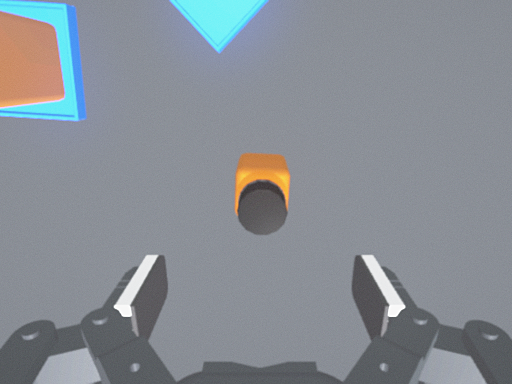

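The wrist view shows the small square cap at (262,209), with the bottle's sides aligned with the tool. The large square bottle sits squarely in its tray at upper left.

{"op": "carry_out", "data": {"targets": [[-1,0.005,0.01,0.1,0,0,0],[-1,0.005,0.01,0.2,0,0,0],[-1,0.005,0.01,0.3,0,0,0],[-1,0.005,0.01,0.38,0,0,0],[-1,0.005,0.01,0.438,0,0,0],[-1,0.005,0.01,0.438,0,0,0],[1,0.005,0.01,0.438,0,0,0],[1,0.005,0.01,0.438,0,0,0],[1,0.005,0.01,0.438,0,0,0],[1,0.005,0.01,0.438,0,0,0],[1,0.005,0.01,0.438,0,0,0],[1,0.005,0.01,0.438,0,0,0]], "grip_force": 40}}

```text
clock: 21.85
ee_pos: [607.5, -288.4, 83.3]
eef_rot: [3.141, 0.0, 1.204]
contact_force: [-1.4, 1.2, 5.6]
gripper_width: 32.8
grip_force: 39.3
```

```bash
python3 go.py 629.5 -133.5 135 1.96
```

```text
t 21.85 pos [ 607.5 -288.4   83.3] rot [3.141 0.    1.204] F [-1.4  1.2  5.6] w 32.8 g 39.3 j [-0.56  0.6   0.04  1.01 -0.    1.37]
units [ 0.762 -0.175 -0.259] [ 0.001  0.001 -0.963]
```

{"op": "carry_out", "data": {"targets": [[1,0,0,-0.08,0,0,0],[1,0,0,-0.2,0,0,0],[1,0.05,-0.01,-0.26,0,0,-0.1],[1,0.15,-0.035,-0.26,0,0,-0.22],[1,0.26,-0.06,-0.26,0,0,-0.36],[1,0.37,-0.085,-0.26,0,0,-0.5],[1,0.48,-0.11,-0.26,0,0,-0.64],[1,0.59,-0.135,-0.26,0,0,-0.78],[1,0.69,-0.16,-0.26,0,0,-0.9],[1,0.762,-0.175,-0.26,0,0,-0.963],[1,0.762,-0.175,-0.2,0,0,-0.963],[1,0.762,-0.175,-0.12,0,0,-0.963]]}}

```text
clock: 23.05
ee_pos: [629.7, -133.6, 106.3]
eef_rot: [3.141, 0.001, 1.959]
contact_force: [-0.4, -0.2, -1.0]
gripper_width: 32.4
grip_force: 39.9
```

```bash
python3 go.py 629.5 -133.5 87.5 1.96;  python3 w.py tray_square_small 629.5 -133.5 14 w9
```

```text
t 23.05 pos [ 629.7 -133.6  106.3] rot [3.141e+00 1.000e-03 1.959e+00] F [-0.4 -0.2 -1. ] w 32.4 g 39.9 j [-0.34  0.53 -0.01  1.02 -0.    0.85]
units [ 0.001 -0.001  0.094] [ 0.001  0.001 -0.001]
[(array([255., 173.]), 0.87)]
model top centre, +10x, +10y px: [[257.9, 201.8], [271.0, 206.8], [263.4, 189.4]]
```

View pics/w9.png

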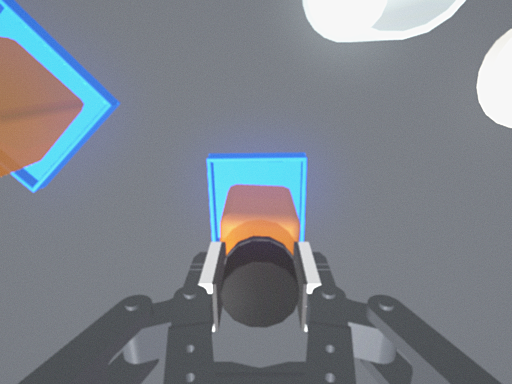

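The wrist view shows the bottle square over its tray (tray far edge at row 155, columns 208–306, bottle centred at 260). Lower.

{"op": "carry_out", "data": {"targets": [[1,0,-0.004,0.03,0,0,0],[1,0,-0.004,0.06,0,0,0],[1,0,-0.004,0.08,0,0,0],[1,0,-0.004,0.09,0,0,0],[1,0,-0.004,0.095,0,0,0],[1,0,-0.004,0.1,0,0,0],[1,0,-0.004,0.1,0,0,0]]}}

```text
clock: 23.85
ee_pos: [628.7, -133.8, 87.3]
eef_rot: [3.141, 0.001, 1.96]
contact_force: [-3.9, 0.1, 5.9]
gripper_width: 33.2
grip_force: 40.6
```

Contact at the expected height. Release, rise and back off.

{"op": "carry_out", "data": {"targets": [[0.3,0,0,0,0,0,0],[-1,0,0,0,0,0,0],[-1,0,0,0,0,0,0],[-1,0,0,0,0,0,0],[-1,0,0,0,0,0,0],[-1,0,0,-0.12,0,0,0],[-1,0,0,-0.3,0,0,0],[-1,0,0,-0.5,0,0,0],[-1,0,0,-0.7,0,0,0],[-1,-0.2,0,-0.8,0,0,0],[-1,-0.4,0,-0.8,0,0,0],[-1,-0.6,0,-0.8,0,0,0]]}}

```text
clock: 25.05
ee_pos: [674.7, -245.9, 247.6]
eef_rot: [3.14, 0.001, 1.961]
contact_force: [1.1, -0.1, 0.2]
gripper_width: 85.0
grip_force: 0.0
```

{"op": "carry_out", "data": {"targets": [[-1,-0.2,0,0,0,0,0],[-1,-0.4,0,0,0,0,0],[-1,-0.6,0,0,0,0,0],[-1,-0.7,0,0,0,0,0],[-1,-0.7,0,0,0,0,0]]}}

```text
clock: 25.55
ee_pos: [727.3, -376.3, 244.6]
eef_rot: [-3.141, -0.001, 1.959]
contact_force: [0.2, -1.2, 0.2]
gripper_width: 85.4
grip_force: 0.0
```

```bash
python3 go.py 629.5 -133.5 87.5 1.96; python3 -c "
from h import *
a=optics.snapshot('top')['img'];b=optics.snapshot('scene')['img']
cv2.imwrite('pics/end.png',np.vstack([cv2.resize(a[110:290,110:410],(500,300)),cv2.resize(b[120:280,100:390],(500,276))]))"
```

```text
t 25.55 pos [ 727.3 -376.3  244.6] rot [-3.141e+00 -1.000e-03  1.959e+00] F [ 0.2 -1.2  0.2] w 85.4 g 0.0 j [-0.58  0.97  1.27  1.88 -0.    0.61]
units [1.308 0.007 0.787] [-0.001 -0.001 -0.001]
```

View pics/end.png

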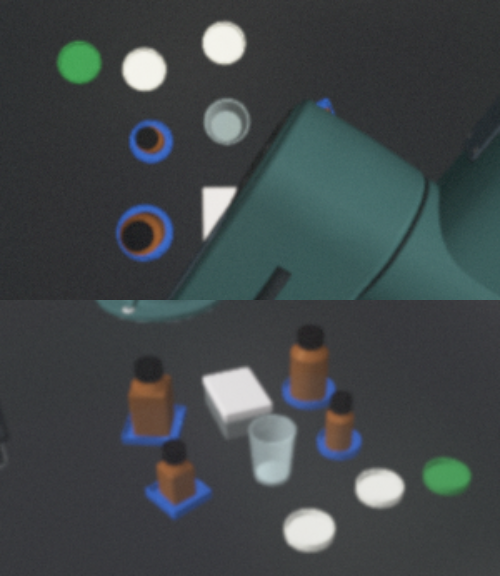

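The final picture shows all four bottles upright in their matching trays, with the beaker and tip box untouched.

```bash
python3 -c "
from bench import arm
print(arm.sign_off())"
```

```text
the job is handed in; nothing more can be done
None
```

I stood all four bottles upright in their matching blue trays, left the beaker and tip box where they were, and handed the job in at about 26 s of the 112 s limit.

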